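# Put the mixed-up cups and jars back on their coasters

### The arm

A 7-joint arm with a two-finger parallel gripper is mounted at the origin on a cart in front of the work surface, level with it; the furniture and walls round the work are solid. World frame = base frame: x ahead of the robot, y to its left, z up, the work surface at z = 0. Lengths are in m, angles in rad, forces in N, time in s.
With the tool pointing down it reaches from about 0.425 to 0.875 m from the base axis. Payload 9.9 kg.
Tool frame: the origin (TCP) lies midway between the tips of the shut fingers; the grasp point (between the pads) lies bot.pinch_z behind it (bot.pinch_z is the distance from the TCP to the grasp point, in m); z points along the fingers, y is the line along which they close (so a half turn about z gives the same grasp; the last joint's range is limited). The gripper opens to 85 mm and grips with 20 to 120 N. Pads are 22 mm wide; open, the fingers measure 114 mm over their backs; the gripper's body (76 mm by 85 mm) begins 54 mm behind the grasp point. The pads swing forward as they close: fully open they stand 13 mm farther back than shut.
Start: joints at [-1.282, 0.576, 0.025, 1.437, -0.015, 1.129, -0.057], TCP at [0.246, 0.629, 0.231] pointing down, gripper open.
Joint ranges: [-2.76, 2.76], [-0.34, 2.15], [-1.52, 1.57], [0.19, 2.46], [-1.09, 4.23], [0.17, 1.99], [-2.82, 2.82]. Speed limits (rad/s): [2.22, 2.22, 3.01, 3.01, 3.14, 3.14, 3.14].

### API

Orientations are given as a unit quaternion [w, x, y, z].
In Python, from station import bot gives the robot as it stands. The module is installed in compiled form; this text tells all that it offers.
- The arm moves only by the tool move_arm, never from a script. Its argument "increments" is a list that holds one entry, the list of rows, each a list of 7 numbers: the finger opening in m, from 0 to 0.0854, then the shift along the tool's x, y, z in m, then the turn, a rotation vector about the tool's x, y, z in rad. In form: [[[hand, dx, dy, dz, rx, ry, rz], ...]]. A call has exactly 5 rows; each row shifts and turns the commanded pose from where the row before left it, along the tool's axes as they then stand; what a row does not reach is not made up. A row lasts 1/8 s, in which the tool goes at most 62.5 mm and 10.7 degrees, less where a joint would pass 70% of its speed; a pose out of reach is approached as far as the arm can. A call is refused whole if a number of a shift passes 0.0625 or a number of a turn 0.188, either way. A call with a gripper value outside its range is refused whole. The fingers move at their own pace and stop on an object; "grip_force" is the grip in N (left out, the last holds). Time passes only in rows, so rows that do not move let the fingers close, or fill a call up. It gives the time, the measured TCP pose, the force, the opening and the grip force at its end, in the units of the state.
- bot.observe(): the state, without advancing time (a new reading comes with each control period).
- bot.capture(name): name is "scene" or "side" or "wrist"; returns a dict with "image" (480x640x3 uint8, red, green, blue), "range_z" (480x640 float32, m along the optical axis (not along the pixel's ray), 0 where there is no reading), "vfov" (degrees; the focal length in pixels is half the picture's height over the tangent of half this angle, whatever the lens; pixels are square), "cx", "cy" (the principal point, pixels), "dist_coeffs" ([k1, k2, p1, p2, k3] as OpenCV has them; the pictures are not rectified), "view" (4x4, takes a point from world to camera coordinates). Camera axes: x right, y down, z forward; pixel columns grow to the right and rows downward; lengths in m; the calibration is good to about 2 mm. A picture is of the moment at which its call begins.
- bot.hand_in(): hands the job in; it is judged then, once.
The state is a dict: "time_s": time; "joints": joint angles; "joint_velocities": joint speeds; "joint_efforts": joint torques, N m; "tcp_pos": TCP position; "ee_rot": TCP orientation; "wrist_force": force on the tool from outside, world axes, zero at the start; "moment": the same for the moment, N m; "gripper_width": finger opening in m; "gripper_force": force on a finger pad.
Only numpy, scipy, OpenCV 4.12 (cv2) and the standard library are available. Lean on these libraries where they do the work, as an engineer would, in place of code of your own. Each camera call takes 0.05 s, during which the arm holds its last target. There are 200 camera calls.

### The job

The two espresso cups are standing on the jars' coasters and the two jars on the cups' coasters: sort them out so that the white cup stands upright in the middle of the white coaster, the purple cup on the purple one, the red-lidded jar on the red one and the honey jar with the pale grey lid on the yellow one, using the empty cork mat to park something on the way if you like. For a cup, the bowl (not the handle) should be central. Set things down without dropping or tipping any of them, and leave the plastic food tub where it is.

Things in the scene. Friction and masses are not known exactly. Their poses are not given: they have to be found in the camera images.
- white_cup: white espresso cup with a handle, 58 x 82 x 54 mm high. Origin at underside height, midway along the length with handle; z up. Handle along own -y; the bowl's upright axis is 12 mm from the origin along own +y. Grasp the bowl from above across own x (square to the handle): 57 mm wide near the rim, narrower below. 100 g. Starts on the red or yellow coaster, own x within 35 deg of world x.
- purple_cup: purple espresso cup with a handle, 65 x 94 x 52 mm high. Origin at underside height, midway along the length with handle; z up. Handle along own -y; the bowl's upright axis is 14.5 mm from the origin along own +y. Grasp the bowl from above across own x (square to the handle): 64 mm wide near the rim, narrower below. 136 g. Starts on the red or yellow coaster, own x within 35 deg of world x.
- red_jar: small glass jar with red contents: closed, fixed round red lid 65 mm across; body 62 mm along own x, 70 along own y; 86 mm high, the top 11 mm being the lid. Origin at the centre of the underside, z up. Grasp at the lid from above across own x. 330 g. Starts on the white or purple coaster, own x within 35 deg of world x.
- honey_jar: taller glass jar of golden honey-coloured contents with a label: closed, fixed round pale grey lid 66 mm across; body 64 mm along own x, 72 along own y; 102 mm high, the top 11 mm being the lid. Origin at the centre of the underside, z up. Grasp at the lid from above across own x. 500 g. Starts on the white or purple coaster, own x within 35 deg of world x.
- white_coaster: white coaster, a fixed round flat disc 108 mm across and 6 mm thick on the counter; origin at the centre of its underside (counter height), so its top is 6 mm above the origin; z up; home of the white cup. Each of the four coasters carries one wrong thing at the start.
- purple_coaster: dark purple coaster, a fixed round flat disc 108 mm across and 6 mm thick on the counter; origin at the centre of its underside (counter height), so its top is 6 mm above the origin; z up; home of the purple cup. Each of the four coasters carries one wrong thing at the start.
- red_coaster: red coaster, a fixed round flat disc 108 mm across and 6 mm thick on the counter; origin at the centre of its underside (counter height), so its top is 6 mm above the origin; z up; home of the jar with the red lid. Each of the four coasters carries one wrong thing at the start.
- yellow_coaster: yellow coaster, a fixed round flat disc 108 mm across and 6 mm thick on the counter; origin at the centre of its underside (counter height), so its top is 6 mm above the origin; z up; home of the honey jar with the pale grey lid. Each of the four coasters carries one wrong thing at the start.
- cork_mat: plain brown square cork mat, 110 x 110 mm, 6 mm thick, fixed on the counter and empty at the start: a place to park one thing; origin at the centre of its underside. Behind the row (coasters, mat and tub stand side by side at x 0.43 to 0.50) the clear glass front of the display case rises 0.47 m at x = 0.61 from y = +0.03 to the right: keep the arm in front of it.
- tub: clear plastic food tub with yellow contents, 101 x 101 x 51 mm high, loose, standing among the things; stays where it is; origin at the centre of its underside.
Things that resemble listed ones, but are neither listed nor needed, are in the scene too. What is shaped like the red_jar but blue is not meant.

How it is judged:
At the end, for the whole second after the job is handed in: Each cup and jar on its own coaster: bowl axis within 15 mm of the coaster's centre along each of the cup's x and y, jar axis within 15 mm, underside within 4 mm of the coaster's top, upright within 0.1 rad, released and at rest (horizontal distance between red_jar and red_coaster below 0.015 m and z of red_jar in the frame of red_coaster between 0.002 and 0.01 m and angle between each of red_jar, honey_jar, white_cup, purple_cup's own z axis and vertical below 0.1 rad and linear speed of each of red_jar, honey_jar, white_cup, purple_cup below 0.02 m/s and angular speed of each of red_jar, honey_jar, white_cup, purple_cup below 0.5 rad/s and contact force between each of red_jar, honey_jar, white_cup, purple_cup and the fingers below 0.1 N and horizontal distance between honey_jar and yellow_coaster below 0.015 m and z of honey_jar in the frame of yellow_coaster between 0.002 and 0.01 m and x of white_coaster in the frame of white_cup between -0.015 and 0.015 m and y of white_coaster in the frame of white_cup between -0.003 and 0.027 m and z of white_cup in the frame of white_coaster between 0.002 and 0.01 m and x of purple_coaster in the frame of purple_cup between -0.015 and 0.015 m and y of purple_coaster in the frame of purple_cup between -0.0005 and 0.0295 m and z of purple_cup in the frame of purple_coaster between 0.002 and 0.01 m); the robot touches nothing.
It fails at once if a cup or jar is tipped over (angle between any of red_jar, honey_jar, white_cup, purple_cup's own z axis and vertical above 0.5 rad).
It fails at once if a cup or jar is dropped (falls free faster than 0.6 m/s, about 2 cm) ((linear speed of red_jar above 0.6 m/s and contact force between red_jar and the fingers below 0.01 N) or (linear speed of honey_jar above 0.6 m/s and contact force between honey_jar and the fingers below 0.01 N) or (linear speed of white_cup above 0.6 m/s and contact force between white_cup and the fingers below 0.01 N) or (linear speed of purple_cup above 0.6 m/s and contact force between purple_cup and the fingers below 0.01 N)).
It fails at once if the tub is shifted by more than 20 mm (distance of tub from where it was at the start of the episode above 0.02 m).
It also fails if it takes over 125 s, if anything falls off the work surface, if the arm or the gripper's body presses on something with over 40 N, if the wrist force passes 120 N, or if a joint passes its speed limit or range.

## Working session

There is one attempt and no reset: what is moved stays moved. The work goes in short steps, Python scripts to look and compute and a tool call to move; the robot and the scene stay as the last step left them, time stands still between calls to the robot, and variables do not carry over. Pictures are saved under pics/ and viewed, at most 14 in all, crops included, and the job is handed in when it is done.

Besides the shell and the picture viewer there is one more tool, called by a JSON object that holds its "op" and its "data". move_arm: Moves the arm, as the interface text tells. Its arguments: {"type":"object","properties":{"increments":{"type":"array","items":{"type":"array","items":{"type":"array","items":{"type":"number"}}}},"grip_force":{"type":"number"}},"required":["increments"]}

```bash
mkdir -p pics
cat > h.py <<'E'
import numpy as np, cv2
from station import bot
def cap(n):
    c=bot.capture(n); f=240/np.tan(np.radians(c['vfov'])/2)
    c['K']=np.array([[f,0,c['cx']],[0,f,c['cy']],[0,0,1]]); return c
def cloud(c):
    u,v=np.meshgrid(np.arange(640.),np.arange(480.))
    p=cv2.undistortPoints(np.stack([u,v],-1).reshape(-1,1,2),c['K'],np.array(c['dist_coeffs'])).reshape(480,640,2)
    z=c['range_z']; P=np.dstack([p*z[...,None],z]); V=np.linalg.inv(np.array(c['view']))
    W=P@V[:3,:3].T+V[:3,3]; W[z<=0]=np.nan; return W
E
python3 - <<'E'
from h import *
print(bot.pinch_z,bot.observe())
for n in ('scene','side'):
    c=cap(n); cv2.imwrite(f'pics/{n}0.png',c['image'][...,::-1]); np.savez(f'{n}0.npz',W=cloud(c),im=c['image']); print(n,np.linalg.inv(np.array(c['view'])).round(3).tolist(),c['vfov'])
E
```

```text
0.0187 {'time_s': 0.0, 'joints': array([-1.28178454,  0.57655104,  0.02484096,  1.43791083, -0.01497627,
        1.12900366, -0.05651772]), 'joint_velocities': array([ 0.00106211, -0.0008772 , -0.00011225, -0.00091272,  0.00140922,
       -0.00033387,  0.00228661]), 'joint_efforts': array([ 4.90468428e-04, -7.65769315e+01,  2.25067310e+00, -2.85972869e+01,
        1.52431632e-02,  1.25273218e-02,  4.91974845e-05]), 'tcp_pos': array([0.24569308, 0.62820654, 0.23042888]), 'ee_rot': array([-1.02732864e-04,  1.85313879e-01,  9.82679019e-01, -8.37907468e-04]), 'wrist_force': array([ 0.16225351, -0.04618549,  0.81109629]), 'moment': array([-0.00617463,  0.01520083, -0.01392475]), 'gripper_force': 0.0, 'gripper_width': 0.08576736750331336}
scene [[0.837, -0.4, 0.373, 0.245], [-0.547, -0.617, 0.566, -0.567], [0.004, -0.678, -0.735, 0.812], [0.0, 0.0, 0.0, 1.0]] 57.73733061302993
side [[-0.999, 0.032, -0.008, 0.639], [0.023, 0.525, -0.851, 1.118], [-0.023, -0.851, -0.525, 0.733], [0.0, 0.0, 0.0, 1.0]] 50.0685684511038
```

View pics/scene0.png

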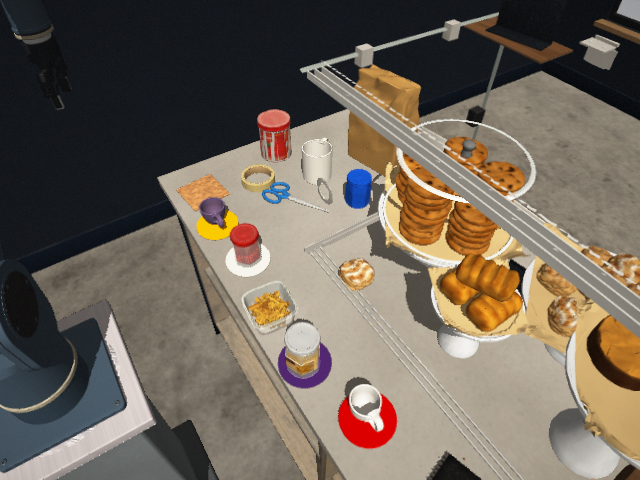

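View pics/side0.png

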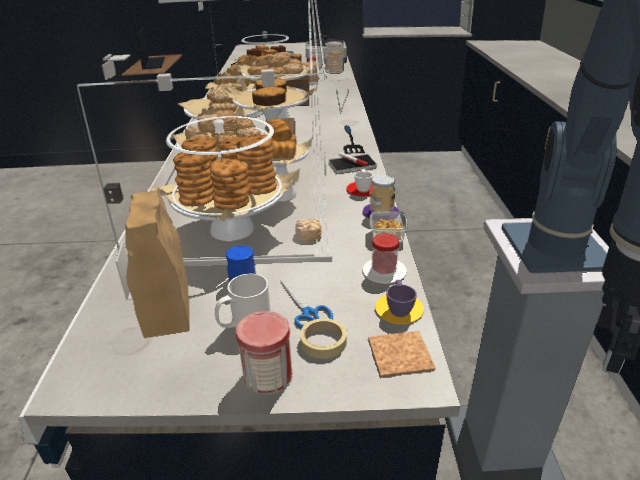

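The scene picture shows these items along the row:
- Cork mat at (203,192), empty.
- Purple cup on the yellow coaster at (213,212).
- Red-lidded jar on the white coaster at (245,245).
- Tub at (268,308).
- Honey jar on the purple coaster at (303,355).
- White cup on the red coaster at (366,410).

The lookalikes are the big red can (275,135), the white mug (317,160) and the blue jar (358,188). None of them stands on a coaster or matches the listed sizes. Next I'll measure positions and make an enlarged crop to confirm.

```bash
cat > m.py <<'E'
from h import *
def circ(P):
    h=cv2.convexHull(P.astype(np.float32)*1000)[:,0]
    from scipy.optimize import least_squares as L
    A=P; x0=[*h.mean(0),40]
    s=L(lambda q:np.hypot(h[:,0]-q[0],h[:,1]-q[1])-q[2],x0,loss='soft_l1',f_scale=1.5)
    return s.x.round(1),len(h),len(P)
E
cat > seg.py <<'E'
from m import *
for n in ('scene','side'):
    d=np.load(n+'0.npz'); W=d['W']; im=d['im']; H=cv2.cvtColor(im,cv2.COLOR_RGB2HSV).astype(int); h,s,v=H[...,0],H[...,1],H[...,2]
    X,Y,Z=W[...,0],W[...,1],W[...,2]; row=(X>.33)&(X<.58)&(Y>-.5)&(Y<.65)
    lo=row&(Z>-.004)&(Z<.012)
    print(n)
    for nm,m in dict(red=lo&((h<6)|(h>174))&(s>180),yel=lo&(h>18)&(h<30)&(s>190),pur=lo&(h>125)&(h<150)&(s>110),cork=lo&(h>5)&(h<18)&(s>80)&(Y>.3),white=lo&(s<12)&(v>200)).items():
        k,l,st,_=cv2.connectedComponentsWithStats(m.astype(np.uint8))
        if k<2: print(nm,'none'); continue
        i=1+st[1:,4].argmax(); P=W[l==i]; print(nm,circ(P[:,:2]),np.median(P[:,2]).round(4),P[:,:2].min(0).round(3),P[:,:2].max(0).round(3))
    for nm,m in dict(redlid=row&(Z>.078)&(Z<.105)&(s>120)&((h<8)|(h>172)),honeylid=row&(Z>.1)&(Z<.12),rims=row&(Z>.05)&(Z<.07),cup=row&(Z>.015)&(Z<.07)).items():
        k,l,st,ce=cv2.connectedComponentsWithStats(m.astype(np.uint8))
        for i in range(1,k):
            if st[i,4]>40: P=W[l==i]; print(nm,circ(P[:,:2]),np.percentile(P[:,2],[5,50,95]).round(4),P[:,:2].min(0).round(3),P[:,:2].max(0).round(3),ce[i].round())
E
python3 seg.py; python3 -c "
import cv2;a=cv2.imread('pics/scene0.png')[180:460,170:420];cv2.imwrite('pics/crop0.png',cv2.resize(a,None,fx=2.1,fy=2.1,interpolation=2))"
```

```text
scene
red (array([ 482.3, -375.3,   53.1]), 38, 1641) 0.006 [ 0.429 -0.429] [ 0.537 -0.323]
yel (array([459.2, 229.8,  53.7]), 24, 653) 0.0057 [0.405 0.176] [0.514 0.276]
pur (array([ 444.5, -218.7,   52.8]), 28, 847) 0.006 [ 0.392 -0.271] [ 0.498 -0.168]
cork (array([478.9, 369.8,  73.3]), 16, 951) 0.006 [0.417 0.311] [0.536 0.437]
white (array([472.8,  83.8,  52.1]), 21, 514) 0.0056 [0.421 0.033] [0.525 0.131]
redlid (array([473.5,  84.2,  31.9]), 25, 541) [0.0836 0.0909 0.0935] [0.442 0.052] [0.505 0.118] [244. 235.]
honeylid (array([ 441.1, -219.5,   32.3]), 33, 941) [0.1041 0.1075 0.1096] [ 0.409 -0.251] [ 0.474 -0.188] [302. 339.]
rims (array([458.8, 245.6,  33.4]), 20, 212) [0.0507 0.0557 0.0592] [0.427 0.188] [0.491 0.28 ] [213. 208.]
rims (array([472.7,  82.6,  31.2]), 11, 175) [0.0513 0.0612 0.0691] [0.441 0.052] [0.5   0.092] [246. 250.]
rims (array([ 442.1, -217.1,   36.1]), 18, 177) [0.0517 0.0615 0.069 ] [ 0.406 -0.252] [ 0.456 -0.212] [301. 362.]
rims (array([ 482.7, -363. ,   29.1]), 28, 393) [0.0519 0.0578 0.0608] [ 0.454 -0.411] [ 0.511 -0.333] [369. 406.]
cup (arra
[... 1376 characters left out ...]
 [ 0.409 -0.226] [ 0.478 -0.18 ] [382. 197.]
rims (array([477.1,  91.3,  31.4]), 13, 199) [0.051 0.061 0.069] [0.445 0.088] [0.509 0.121] [384. 256.]
rims (array([461.5, 248.7,  33.2]), 18, 234) [0.0505 0.0546 0.0582] [0.429 0.194] [0.494 0.281] [401. 293.]
cup (array([ 485.4, -359.8,   30.7]), 20, 298) [0.0195 0.0447 0.0582] [ 0.456 -0.401] [ 0.513 -0.326] [363. 179.]
cup (array([ 446.5, -128.3,   96.7]), 20, 1246) [0.0213 0.0372 0.0616] [ 0.391 -0.226] [ 0.494 -0.029] [386. 216.]
cup (array([476.1,  91.4,  33.1]), 12, 525) [0.018  0.0438 0.0677] [0.442 0.082] [0.509 0.125] [384. 262.]
cup (array([461.6, 248.6,  33.4]), 20, 796) [0.0207 0.0419 0.0565] [0.429 0.191] [0.494 0.282] [400. 298.]
```

View pics/crop0.png

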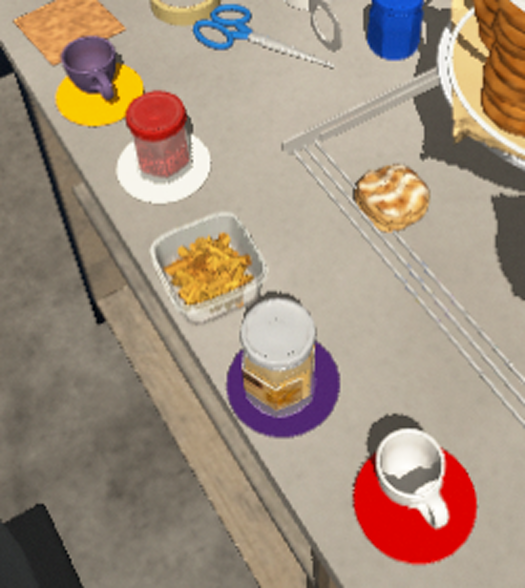

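The crop confirms all four items: the purple cup with its handle, the red-lidded jar, the honey jar with the grey lid, and the white cup. Next I need the handle directions, while I rotate the tool.

Run:
```python
from m import *
for n in ('scene','side'):
    W=np.load(n+'0.npz')['W'].reshape(-1,3)
    for nm,c,r in (('purple',(.460,.247),.036),('white',(.484,-.361),.0325)):
        o=np.array(c)+((-.001,-.0015) if n=='scene' else (.0015,.0015))
        d=W[:,:2]-o; q=np.hypot(*d.T); s=(W[:,2]>.015)&(W[:,2]<.07)&(q>r)&(q<.065); m=d[s].mean(0)
        print(n,nm,s.sum(),m.round(4),'handle angle from -y (ccw deg)',np.degrees(np.arctan2(m[0],-m[1])).round(1),q[s].max().round(3))
```

```text
scene purple 69 [-0.0021 -0.0498] handle angle from -y (ccw deg) -2.4 0.062
scene white 133 [-0.0052 -0.0414] handle angle from -y (ccw deg) -7.2 0.051
side purple 27 [-0.0006 -0.0442] handle angle from -y (ccw deg) -0.8 0.058
side white 13 [-0.0045 -0.0199] handle angle from -y (ccw deg) -12.7 0.041
```

{"op": "move_arm", "data": {"increments": [[[0.085, 0, 0, 0, 0, 0, 0.17], [0.085, 0, 0, 0, 0, 0, 0.17], [0.085, 0, 0, 0, 0, 0, 0.17], [0.085, 0, 0, 0, 0, 0, 0.17], [0.085, 0, 0, 0, 0, 0, 0.17]]], "grip_force": 35}}

```text
time_s: 0.72
tcp_pos: [0.2457, 0.6284, 0.2308]
ee_rot: [0.0, 0.576, 0.817, -0.0]
wrist_force: [0.5, 0.1, 0.2]
gripper_width: 0.0851
gripper_force: 0.0
```

{"op": "move_arm", "data": {"increments": [[[0.085, 0, 0, 0, 0, 0, 0.17], [0.085, 0, 0, 0, 0, 0, 0.177], [0.085, -0.05, 0.0, 0, 0, 0, 0], [0.085, -0.06, 0, 0, 0, 0, 0], [0.085, 0, 0, 0, 0, 0, 0]]]}}

```text
time_s: 1.35
tcp_pos: [0.2464, 0.5132, 0.231]
ee_rot: [0.001, 0.708, 0.706, -0.002]
wrist_force: [0.7, 0.1, 0.4]
gripper_width: 0.085
gripper_force: 0.0
```

{"op": "move_arm", "data": {"increments": [[[0.085, -0.044, 0.036, 0, 0, 0, 0], [0.085, -0.044, 0.036, 0, 0, 0, 0], [0.085, -0.044, 0.036, 0, 0, 0, 0], [0.085, -0.044, 0.036, 0, 0, 0, 0], [0.085, -0.044, 0.036, 0, 0, 0, 0]]]}}

```text
time_s: 1.98
tcp_pos: [0.4274, 0.2981, 0.2313]
ee_rot: [-0.0, 0.706, 0.708, 0.0]
wrist_force: [0.4, 0.0, -0.7]
gripper_width: 0.0847
gripper_force: 0.0
```

{"op": "move_arm", "data": {"increments": [[[0.085, -0.046, 0.034, 0, 0, 0, 0], [0.085, 0, 0, 0.05, 0, 0, 0], [0.085, 0, 0, 0.05, 0, 0, 0], [0.085, 0, 0, 0, 0, 0, 0], [0.085, 0, 0, 0, 0, 0, 0]]]}}

```text
time_s: 2.6
tcp_pos: [0.4611, 0.2534, 0.1326]
ee_rot: [0.0, 0.707, 0.708, 0.001]
wrist_force: [-0.6, 0.7, 0.2]
gripper_width: 0.0851
gripper_force: 0.0
```

{"op": "move_arm", "data": {"increments": [[[0.085, -0.006, -0.001, 0.03, 0, 0, 0], [0.085, 0, 0, 0.03, 0, 0, 0], [0.085, 0, 0, 0.03, 0, 0, 0], [0.085, 0, 0, 0.022, 0, 0, 0], [0.085, 0, 0, 0, 0, 0, 0]]]}}

```text
time_s: 3.22
tcp_pos: [0.4598, 0.2476, 0.02]
ee_rot: [-0.0, 0.707, 0.708, 0.0]
wrist_force: [0.0, 1.1, -0.5]
gripper_width: 0.0851
gripper_force: 0.0
```

{"op": "move_arm", "data": {"increments": [[[0.05, 0, 0, 0, 0, 0, 0], [0.05, 0, 0, 0, 0, 0, 0], [0.05, 0, 0, 0, 0, 0, 0], [0.05, 0, 0, 0, 0, 0, 0], [0.05, 0, 0, 0, 0, 0, 0]]]}}

```text
time_s: 3.85
tcp_pos: [0.4605, 0.2477, 0.0213]
ee_rot: [0.0, 0.707, 0.708, 0.002]
wrist_force: [-0.6, 0.1, 7.9]
gripper_width: 0.0619
gripper_force: 36.1
```

{"op": "move_arm", "data": {"increments": [[[0.05, 0, 0, -0.02, 0, 0, 0], [0.05, 0, 0, -0.03, 0, 0, 0], [0.05, 0.02, 0.005, -0.02, 0, 0, 0], [0.05, 0.04, 0.005, 0, 0, 0, 0], [0.05, 0.04, 0.005, 0, 0, 0, 0]]]}}

```text
time_s: 4.47
tcp_pos: [0.4747, 0.3484, 0.0913]
ee_rot: [0.0, 0.707, 0.707, 0.001]
wrist_force: [0.3, -0.1, -2.5]
gripper_width: 0.0617
gripper_force: 38.6
```

{"op": "move_arm", "data": {"increments": [[[0.05, 0.035, 0.005, 0.0, 0, 0, 0], [0.05, 0, 0, 0.02, 0, 0, 0], [0.05, 0, 0, 0.02, 0, 0, 0], [0.05, 0, 0, 0.015, 0, 0, 0], [0.05, 0, 0, 0, 0, 0, 0]]]}}

```text
time_s: 5.1
tcp_pos: [0.4787, 0.3816, 0.034]
ee_rot: [-0.0, 0.707, 0.707, -0.001]
wrist_force: [0.2, -0.0, -2.0]
gripper_width: 0.0622
gripper_force: 38.7
```

{"op": "move_arm", "data": {"increments": [[[0.05, 0, 0, 0.008, 0, 0, 0], [0.05, 0, 0, 0.005, 0, 0, 0], [0.05, 0, 0, 0, 0, 0, 0], [0.085, 0, 0, 0, 0, 0, 0], [0.085, 0, 0, 0, 0, 0, 0]]]}}

```text
time_s: 5.72
tcp_pos: [0.4792, 0.3819, 0.0214]
ee_rot: [0.0, 0.707, 0.707, 0.0]
wrist_force: [0.2, 0.5, 0.0]
gripper_width: 0.085
gripper_force: 0.0
```

{"op": "move_arm", "data": {"increments": [[[0.085, 0, 0, 0, 0, 0, 0], [0.085, 0, 0, -0.02, 0, 0, 0], [0.085, 0, 0, -0.05, 0, 0, 0], [0.085, 0, 0, -0.05, 0, 0, 0], [0.085, 0, 0, -0.03, 0, 0, 0]]]}}

```text
time_s: 6.35
tcp_pos: [0.4798, 0.3821, 0.174]
ee_rot: [0.0, 0.707, 0.707, 0.001]
wrist_force: [0.9, 0.6, -0.1]
gripper_width: 0.0849
gripper_force: 0.0
```

{"op": "move_arm", "data": {"increments": [[[0.085, -0.05, -0.003, 0, 0, 0, 0], [0.085, -0.05, -0.003, 0, 0, 0, 0], [0.085, -0.05, -0.003, 0, 0, 0, 0], [0.085, -0.05, -0.003, 0, 0, 0, 0], [0.085, -0.05, -0.003, 0, 0, 0, 0]]], "grip_force": 60}}

```text
time_s: 6.98
tcp_pos: [0.4641, 0.1303, 0.1715]
ee_rot: [0.0, 0.707, 0.707, 0.0]
wrist_force: [0.9, -0.6, -0.5]
gripper_width: 0.0852
gripper_force: 0.0
```

{"op": "move_arm", "data": {"increments": [[[0.085, -0.05, -0.003, 0, 0, 0, 0], [0.085, -0.05, -0.003, 0, 0, 0, 0], [0.085, -0.05, -0.003, 0, 0, 0, 0], [0.085, -0.05, -0.003, 0, 0, 0, 0], [0.085, -0.05, -0.003, 0, 0, 0, 0]]]}}

```text
time_s: 7.6
tcp_pos: [0.4494, -0.1197, 0.1715]
ee_rot: [0.0, 0.707, 0.708, 0.0]
wrist_force: [0.6, -0.3, -1.1]
gripper_width: 0.0852
gripper_force: 0.0
```

{"op": "move_arm", "data": {"increments": [[[0.085, -0.05, -0.004, 0, 0, 0, 0], [0.085, -0.05, -0.004, 0, 0, 0, 0], [0.085, 0, 0, 0, 0, 0, 0], [0.085, 0, 0, 0, 0, 0, 0], [0.085, 0, 0, 0, 0, 0, 0]]]}}

```text
time_s: 8.22
tcp_pos: [0.4419, -0.2167, 0.1712]
ee_rot: [-0.0, 0.706, 0.708, 0.0]
wrist_force: [0.7, 0.7, -0.5]
gripper_width: 0.0851
gripper_force: 0.0
```

Run:
```python
from m import *
c=cap('wrist'); cv2.imwrite('pics/w1.png',c['image'][...,::-1]); W=cloud(c); Z=W[...,2]; np.savez('w1.npz',W=W,im=c['image'])
print(bot.observe()['tcp_pos'])
for a,b in ((.1,.118),(.002,.011)):
    m=((Z>a)&(Z<b)&(abs(W[...,0]-.445)<.09)&(abs(W[...,1]+.22)<.09)).astype(np.uint8)
    k,l,st,ce=cv2.connectedComponentsWithStats(m)
    for i in range(1,k):
        if st[i,4]>100: P=W[l==i]; print(a,circ(P[:,:2]),np.median(P[:,2]),ce[i])
```

```text
[ 0.44201601 -0.21672583  0.17126031]
0.1 (array([ 441.9, -217.9,   32.7]), 52, 11729) 0.10688883880267572 [324.11595191 258.34453065]
0.002 (array([ 445.2, -217.5,   53.6]), 55, 6521) 0.005759689125332645 [334.65802791 178.64146603]
```

View pics/w1.png

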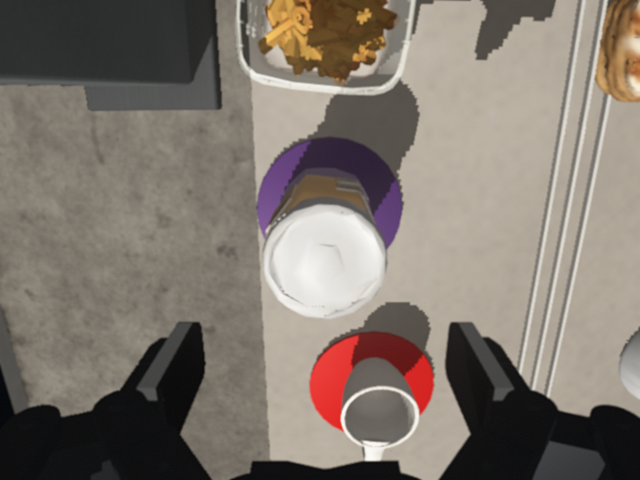

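The wrist picture puts the honey lid at (324,258), which is (0.442, -0.218), and the purple coaster centre at (0.445, -0.2175). Both agree with the fixed cameras.

{"op": "move_arm", "data": {"increments": [[[0.085, -0.001, 0, 0.03, 0, 0, 0], [0.085, 0, 0, 0.03, 0, 0, 0], [0.085, 0, 0, 0.025, 0, 0, 0], [0.085, 0, 0, 0.011, 0, 0, 0], [0.085, 0, 0, 0, 0, 0, 0]]]}}

```text
time_s: 8.9
tcp_pos: [0.4417, -0.2186, 0.0751]
ee_rot: [-0.0, 0.706, 0.708, -0.0]
wrist_force: [-0.3, 0.3, 0.7]
gripper_width: 0.0851
gripper_force: 0.0
```

{"op": "move_arm", "data": {"increments": [[[0.055, 0, 0, 0, 0, 0, 0], [0.055, 0, 0, 0, 0, 0, 0], [0.055, 0, 0, 0, 0, 0, 0], [0.055, 0, 0, 0, 0, 0, 0], [0.055, 0, 0, 0, 0, 0, 0]]]}}

```text
time_s: 9.52
tcp_pos: [0.4418, -0.2192, 0.0768]
ee_rot: [0.0, 0.707, 0.707, 0.0]
wrist_force: [-3.1, 1.3, 10.9]
gripper_width: 0.0648
gripper_force: 66.2
```

{"op": "move_arm", "data": {"increments": [[[0.055, 0, 0, -0.005, 0, 0, 0], [0.055, 0, 0, -0.01, 0, 0, 0], [0.055, 0, 0, -0.02, 0, 0, 0], [0.055, 0, 0, -0.02, 0, 0, 0], [0.055, 0, 0, 0, 0, 0, 0]]]}}

```text
time_s: 10.15
tcp_pos: [0.4426, -0.2195, 0.1318]
ee_rot: [0.001, 0.707, 0.708, 0.001]
wrist_force: [0.4, -1.0, -4.5]
gripper_width: 0.0646
gripper_force: 69.9
```

Run:
```python
from m import *
c=cap('scene'); cv2.imwrite('pics/s1.png',cv2.resize(c['image'][150:450,150:450,::-1],None,fx=2,fy=2))
```

```text
(no output)
```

View pics/s1.png

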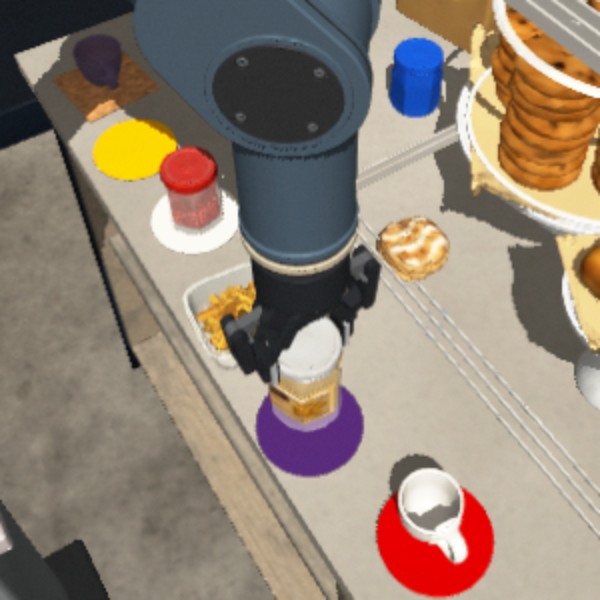

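The honey jar hangs upright about 55 mm above the purple coaster, and the purple cup stands upright on the cork mat. I'll raise the jar further so it clears the tub and the red jar, then carry it to yellow.

{"op": "move_arm", "data": {"increments": [[[0.055, 0, 0, -0.03, 0, 0, 0], [0.055, 0.01, 0, -0.03, 0, 0, 0], [0.055, 0.02, 0.001, -0.01, 0, 0, 0], [0.055, 0.035, 0.001, 0, 0, 0, 0], [0.055, 0.045, 0.002, 0, 0, 0, 0]]]}}

```text
time_s: 10.82
tcp_pos: [0.4451, -0.1086, 0.1997]
ee_rot: [-0.0, 0.707, 0.707, -0.0]
wrist_force: [0.2, -0.7, -3.9]
gripper_width: 0.0642
gripper_force: 71.3
```

{"op": "move_arm", "data": {"increments": [[[0.055, 0.045, 0.002, 0, 0, 0, 0], [0.055, 0.045, 0.002, 0, 0, 0, 0], [0.055, 0.045, 0.002, 0, 0, 0, 0], [0.055, 0.045, 0.002, 0, 0, 0, 0], [0.055, 0.045, 0.002, 0, 0, 0, 0]]]}}

```text
time_s: 11.45
tcp_pos: [0.4548, 0.1173, 0.1995]
ee_rot: [-0.0, 0.707, 0.708, -0.001]
wrist_force: [0.7, 0.5, -5.3]
gripper_width: 0.0643
gripper_force: 71.3
```

{"op": "move_arm", "data": {"increments": [[[0.055, 0.045, 0.002, 0, 0, 0, 0], [0.055, 0.035, 0.001, 0, 0, 0, 0], [0.055, 0.025, 0.001, 0, 0, 0, 0], [0.055, 0.011, 0, 0, 0, 0, 0], [0.055, 0, 0, 0, 0, 0, 0]]]}}

```text
time_s: 12.08
tcp_pos: [0.4589, 0.2317, 0.1997]
ee_rot: [-0.0, 0.707, 0.708, -0.001]
wrist_force: [-0.1, -1.1, -4.9]
gripper_width: 0.0645
gripper_force: 71.3
```

{"op": "move_arm", "data": {"increments": [[[0.055, 0, 0.001, 0.02, 0, 0, 0], [0.055, 0, 0, 0.03, 0, 0, 0], [0.055, 0, 0, 0.03, 0, 0, 0], [0.055, 0, 0, 0.02, 0, 0, 0], [0.055, 0, 0, 0.012, 0, 0, 0]]]}}

```text
time_s: 12.7
tcp_pos: [0.4601, 0.2301, 0.0875]
ee_rot: [0.0, 0.707, 0.707, -0.001]
wrist_force: [-0.6, -0.7, -5.0]
gripper_width: 0.0645
gripper_force: 71.2
```

{"op": "move_arm", "data": {"increments": [[[0.055, 0, 0, 0.004, 0, 0, 0], [0.055, 0, 0, 0.003, 0, 0, 0], [0.055, 0, 0, 0.002, 0, 0, 0], [0.055, 0, 0, 0.001, 0, 0, 0], [0.055, 0, 0, 0, 0, 0, 0]]]}}

```text
time_s: 13.32
tcp_pos: [0.4603, 0.2319, 0.0784]
ee_rot: [0.0, 0.707, 0.708, 0.0]
wrist_force: [0.6, -0.3, -4.4]
gripper_width: 0.0646
gripper_force: 71.2
```

{"op": "move_arm", "data": {"increments": [[[0.055, 0, 0, 0.001, 0, 0, 0], [0.055, 0, 0, 0.001, 0, 0, 0], [0.055, 0, 0, 0.0005, 0, 0, 0], [0.055, 0, 0, 0, 0, 0, 0], [0.055, 0, 0, 0, 0, 0, 0]]]}}

```text
time_s: 13.95
tcp_pos: [0.4604, 0.2319, 0.0768]
ee_rot: [-0.0, 0.707, 0.707, 0.0]
wrist_force: [-2.3, -1.4, 11.4]
gripper_width: 0.0645
gripper_force: 73.4
```

{"op": "move_arm", "data": {"increments": [[[0.085, 0, 0, 0, 0, 0, 0], [0.085, 0, 0, 0, 0, 0, 0], [0.085, 0, 0, 0, 0, 0, 0], [0.085, 0, 0, -0.03, 0, 0, 0], [0.085, 0, 0, -0.05, 0, 0, 0]]], "grip_force": 35}}

```text
time_s: 14.58
tcp_pos: [0.4594, 0.2314, 0.1555]
ee_rot: [-0.0, 0.707, 0.707, -0.002]
wrist_force: [1.1, 0.8, 0.5]
gripper_width: 0.0851
gripper_force: 0.0
```

{"op": "move_arm", "data": {"increments": [[[0.085, 0.05, 0.006, -0.01, 0, 0, 0], [0.085, 0.05, 0.007, 0, 0, 0, 0], [0.085, 0.05, 0.006, 0, 0, 0, 0], [0.085, 0, 0, 0.01, 0, 0, 0], [0.085, 0, 0, 0, 0, 0, 0]]]}}

```text
time_s: 15.2
tcp_pos: [0.4785, 0.3809, 0.1547]
ee_rot: [0.0, 0.707, 0.707, -0.001]
wrist_force: [0.8, -0.7, -0.4]
gripper_width: 0.0849
gripper_force: 0.0
```

Run:
```python
from m import *
print(bot.observe()['tcp_pos'])
c=cap('wrist'); cv2.imwrite('pics/w2.png',c['image'][...,::-1]); W=cloud(c); Z=W[...,2]
for nm,a,b,x,y,r in (('cup',.05,.066,.48,.375,.07),('honey',.1,.118,.46,.232,.06),('yel',.002,.011,.46,.232,.06)):
    m=((Z>a)&(Z<b)&(abs(W[...,0]-x)<r)&(abs(W[...,1]-y)<r)).astype(np.uint8)
    k,l,st,ce=cv2.connectedComponentsWithStats(m)
    for i in range(1,k):
        if st[i,4]>100: P=W[l==i]; print(nm,circ(P[:,:2]),np.median(P[:,2]),P[:,:2].min(0),P[:,:2].max(0),ce[i])
```

```text
[0.47850993 0.38085018 0.15466932]
cup (array([478.9, 379.4,  34.3]), 53, 3248) 0.056835795728867586 [0.44688939 0.32418562] [0.51133153 0.41471426] [325.5203202 250.6283867]
honey (array([460.8, 235.9,  30.9]), 15, 875) 0.10387730763098316 [0.43720662 0.2523459 ] [0.48606011 0.26660434] [300.45257143 457.55771429]
yel (array([459.4, 232. ,  53.5]), 50, 5084) 0.005722261680906837 [0.4057193  0.19612015] [0.51265655 0.2856616 ] [301.39280094 367.29602675]
```

View pics/w2.png

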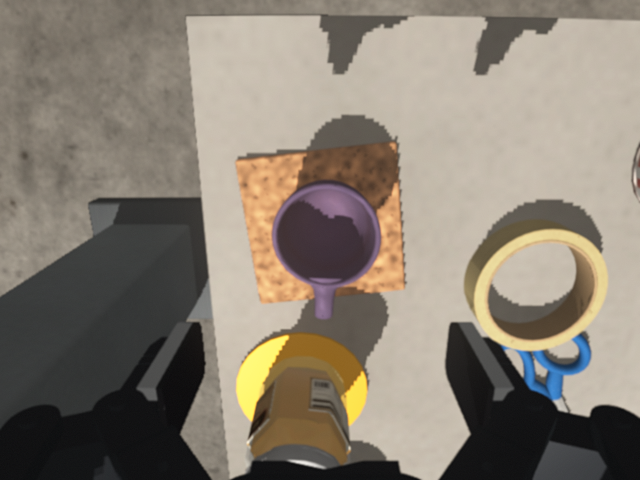

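The purple cup stands upright on the mat, with its bowl at (326,235), i.e. (0.479, 0.382). The honey jar is centred on the yellow coaster.

{"op": "move_arm", "data": {"increments": [[[0.085, 0.001, 0.0005, 0.04, 0, 0, 0], [0.085, 0, 0, 0.04, 0, 0, 0], [0.085, 0, 0, 0.035, 0, 0, 0], [0.085, 0, 0, 0.019, 0, 0, 0], [0.085, 0, 0, 0, 0, 0, 0]]]}}

```text
time_s: 15.88
tcp_pos: [0.4795, 0.3818, 0.0213]
ee_rot: [0.0, 0.707, 0.707, -0.001]
wrist_force: [-1.1, 0.2, 0.3]
gripper_width: 0.0848
gripper_force: 0.0
```

{"op": "move_arm", "data": {"increments": [[[0.05, 0, 0, 0, 0, 0, 0], [0.05, 0, 0, 0, 0, 0, 0], [0.05, 0, 0, 0, 0, 0, 0], [0.05, 0, 0, 0, 0, 0, 0], [0.05, 0, 0, 0, 0, 0, 0]]]}}

```text
time_s: 16.5
tcp_pos: [0.4805, 0.3835, 0.0236]
ee_rot: [0.0, 0.707, 0.707, 0.001]
wrist_force: [-1.5, 0.0, 7.6]
gripper_width: 0.0617
gripper_force: 37.4
```

{"op": "move_arm", "data": {"increments": [[[0.05, 0, 0, -0.02, 0, 0, 0], [0.05, 0, 0, -0.04, 0, 0, 0], [0.05, 0, 0, -0.05, 0, 0, 0], [0.05, 0, 0, -0.04, 0, 0, 0], [0.05, 0, 0, 0, 0, 0, 0]]]}}

```text
time_s: 17.12
tcp_pos: [0.4812, 0.3839, 0.1759]
ee_rot: [0.0, 0.707, 0.707, 0.003]
wrist_force: [-0.9, -0.1, -2.0]
gripper_width: 0.0618
gripper_force: 38.8
```

{"op": "move_arm", "data": {"increments": [[[0.05, -0.03, -0.003, 0, 0, 0, 0], [0.05, -0.05, -0.003, 0, 0, 0, 0], [0.05, -0.05, -0.003, 0, 0, 0, 0], [0.05, -0.05, -0.003, 0, 0, 0, 0], [0.05, -0.05, -0.003, 0, 0, 0, 0]]]}}

```text
time_s: 17.75
tcp_pos: [0.464, 0.1512, 0.1713]
ee_rot: [-0.0, 0.707, 0.708, -0.0]
wrist_force: [0.5, -1.1, -1.5]
gripper_width: 0.0616
gripper_force: 38.8
```

{"op": "move_arm", "data": {"increments": [[[0.05, -0.05, -0.003, 0, 0, 0, 0], [0.05, -0.05, -0.003, 0, 0, 0, 0], [0.05, -0.05, -0.003, 0, 0, 0, 0], [0.05, -0.05, -0.003, 0, 0, 0, 0], [0.05, -0.05, -0.003, 0, 0, 0, 0]]]}}

```text
time_s: 18.38
tcp_pos: [0.4494, -0.0985, 0.1714]
ee_rot: [-0.0, 0.707, 0.708, -0.0]
wrist_force: [1.1, 0.1, -1.1]
gripper_width: 0.0618
gripper_force: 38.8
```

{"op": "move_arm", "data": {"increments": [[[0.05, -0.05, -0.003, 0, 0, 0, 0], [0.05, -0.05, -0.003, 0, 0, 0, 0], [0.05, -0.021, 0, 0, 0, 0, 0], [0.05, 0, 0, 0, 0, 0, 0], [0.05, 0, 0, 0, 0, 0, 0]]]}}

```text
time_s: 19.0
tcp_pos: [0.4439, -0.217, 0.1714]
ee_rot: [-0.001, 0.706, 0.708, 0.0]
wrist_force: [-0.4, -0.1, -1.0]
gripper_width: 0.0618
gripper_force: 38.8
```

{"op": "move_arm", "data": {"increments": [[[0.05, 0, 0.001, 0.03, 0, 0, 0], [0.05, 0, 0, 0.04, 0, 0, 0], [0.05, 0, 0, 0.04, 0, 0, 0], [0.05, 0, 0, 0.025, 0, 0, 0], [0.05, 0, 0, 0.006, 0, 0, 0]]]}}

```text
time_s: 19.62
tcp_pos: [0.4446, -0.2164, 0.0295]
ee_rot: [-0.001, 0.706, 0.708, -0.0]
wrist_force: [0.3, 0.2, -0.9]
gripper_width: 0.0619
gripper_force: 38.8
```

{"op": "move_arm", "data": {"increments": [[[0.05, 0, 0, 0.003, 0, 0, 0], [0.05, 0, 0, 0.002, 0, 0, 0], [0.05, 0, 0, 0.001, 0, 0, 0], [0.05, 0, 0, 0, 0, 0, 0], [0.05, 0, 0, 0, 0, 0, 0]]]}}

```text
time_s: 20.25
tcp_pos: [0.4453, -0.2182, 0.0251]
ee_rot: [0.0, 0.707, 0.707, 0.0]
wrist_force: [-0.7, -0.2, -0.9]
gripper_width: 0.0618
gripper_force: 38.8
```

{"op": "move_arm", "data": {"increments": [[[0.05, 0, 0, 0.001, 0, 0, 0], [0.05, 0, 0, 0.001, 0, 0, 0], [0.05, 0, 0, 0.001, 0, 0, 0], [0.05, 0, 0, 0, 0, 0, 0], [0.05, 0, 0, 0, 0, 0, 0]]]}}

```text
time_s: 20.88
tcp_pos: [0.4453, -0.2184, 0.0233]
ee_rot: [0.001, 0.707, 0.707, 0.001]
wrist_force: [-4.2, 2.1, 25.8]
gripper_width: 0.0617
gripper_force: 40.2
```

{"op": "move_arm", "data": {"increments": [[[0.05, 0, 0, -0.001, 0, 0, 0], [0.085, 0, 0, 0, 0, 0, 0], [0.085, 0, 0, 0, 0, 0, 0], [0.085, 0, 0, 0, 0, 0, 0], [0.085, 0, 0, -0.03, 0, 0, 0]]], "grip_force": 60}}

```text
time_s: 21.5
tcp_pos: [0.444, -0.2177, 0.0516]
ee_rot: [-0.002, 0.707, 0.707, -0.001]
wrist_force: [-0.3, -0.5, 0.1]
gripper_width: 0.0848
gripper_force: 0.0
```

{"op": "move_arm", "data": {"increments": [[[0.085, 0, 0, -0.05, 0, 0, 0], [0.085, 0, 0, -0.05, 0, 0, 0], [0.085, 0, 0, -0.02, 0, 0, 0], [0.085, 0.05, 0.005, 0, 0, 0, 0], [0.085, 0.05, 0.005, 0, 0, 0, 0]]]}}

```text
time_s: 22.12
tcp_pos: [0.4552, -0.1173, 0.1731]
ee_rot: [0.0, 0.707, 0.707, 0.0]
wrist_force: [1.0, 0.3, -0.5]
gripper_width: 0.0851
gripper_force: 0.0
```

{"op": "move_arm", "data": {"increments": [[[0.085, 0.05, 0.005, 0, 0, 0, 0], [0.085, 0.05, 0.005, 0, 0, 0, 0], [0.085, 0.05, 0.005, 0, 0, 0, 0], [0.085, 0.055, 0.005, 0, 0, 0, 0], [0.085, 0, 0, 0, 0, 0, 0]]]}}

```text
time_s: 22.75
tcp_pos: [0.4748, 0.0917, 0.1723]
ee_rot: [-0.001, 0.704, 0.71, 0.0]
wrist_force: [0.2, -0.5, 0.1]
gripper_width: 0.085
gripper_force: 0.0
```

```bash
cat > look.py <<'E'
import sys
from m import *
def look(name,cam,items):
    print(bot.observe()['tcp_pos'].round(4))
    c=cap(cam); cv2.imwrite(f'pics/{name}.png',c['image'][...,::-1]); W=cloud(c); Z=W[...,2]
    for nm,a,b,x,y,r in items:
        m=((Z>a)&(Z<b)&(abs(W[...,0]-x)<r)&(abs(W[...,1]-y)<r)).astype(np.uint8)
        k,l,st,ce=cv2.connectedComponentsWithStats(m)
        for i in range(1,k):
            if st[i,4]>100: P=W[l==i]; print(nm,circ(P[:,:2]),np.median(P[:,2]).round(4),P[:,:2].min(0).round(4),P[:,:2].max(0).round(4),ce[i].round())
E
python3 - <<'E'
from look import *
look('w3','wrist',[('redlid',.08,.105,.4745,.087,.06),('white',.002,.011,.474,.086,.06)])
E
```

```text
[0.4748 0.0917 0.1723]
redlid (array([474.6,  87.1,  32.3]), 53, 10043) 0.0911 [0.4424 0.0547] [0.5068 0.119 ] [324. 253.]
white (array([473.2,  84.8,  53.7]), 52, 6305) 0.0058 [0.4198 0.0524] [0.5272 0.1386] [319. 187.]
```

{"op": "move_arm", "data": {"increments": [[[0.085, -0.0045, 0, 0.03, 0, 0, 0], [0.085, 0, 0, 0.04, 0, 0, 0], [0.085, 0, 0, 0.03, 0, 0, 0], [0.085, 0, 0, 0.013, 0, 0, 0], [0.085, 0, 0, 0, 0, 0, 0]]]}}

```text
time_s: 23.42
tcp_pos: [0.4746, 0.0813, 0.0596]
ee_rot: [-0.0, 0.707, 0.707, -0.001]
wrist_force: [0.1, -0.2, 0.1]
gripper_width: 0.0849
gripper_force: 0.0
```

{"op": "move_arm", "data": {"increments": [[[0.055, 0, 0, 0, 0, 0, 0], [0.055, 0, 0, 0, 0, 0, 0], [0.055, 0, 0, 0, 0, 0, 0], [0.055, 0, 0, 0, 0, 0, 0], [0.055, 0, 0, 0, 0, 0, 0]]]}}

```text
time_s: 24.05
tcp_pos: [0.4754, 0.0824, 0.0613]
ee_rot: [0.0, 0.707, 0.707, 0.001]
wrist_force: [-1.2, -0.5, 7.8]
gripper_width: 0.0632
gripper_force: 63.5
```

{"op": "move_arm", "data": {"increments": [[[0.055, 0, 0, -0.01, 0, 0, 0], [0.055, 0, 0, -0.02, 0, 0, 0], [0.055, 0, 0, -0.04, 0, 0, 0], [0.055, 0, 0, -0.04, 0, 0, 0], [0.055, 0, 0, -0.03, 0, 0, 0]]]}}

```text
time_s: 24.68
tcp_pos: [0.4749, 0.0823, 0.2023]
ee_rot: [0.0, 0.707, 0.707, 0.001]
wrist_force: [0.3, 1.1, -3.7]
gripper_width: 0.0632
gripper_force: 67.2
```

{"op": "move_arm", "data": {"increments": [[[0.055, 0.02, 0, 0, 0, 0, 0], [0.055, 0.04, 0.001, 0, 0, 0, 0], [0.055, 0.05, 0.001, 0, 0, 0, 0], [0.055, 0.05, 0.001, 0, 0, 0, 0], [0.055, 0.05, 0.001, 0, 0, 0, 0]]]}}

```text
time_s: 25.3
tcp_pos: [0.4783, 0.2938, 0.2007]
ee_rot: [0.0, 0.707, 0.707, 0.0]
wrist_force: [0.6, 0.0, -3.2]
gripper_width: 0.063
gripper_force: 67.4
```

{"op": "move_arm", "data": {"increments": [[[0.055, 0.045, 0.001, 0, 0, 0, 0], [0.055, 0.025, 0, 0, 0, 0, 0], [0.055, 0.01, 0, 0, 0, 0, 0], [0.055, 0, 0, 0, 0, 0, 0], [0.055, 0, 0, 0.03, 0, 0, 0]]]}}

```text
time_s: 25.92
tcp_pos: [0.4814, 0.3713, 0.1718]
ee_rot: [0.001, 0.707, 0.707, 0.002]
wrist_force: [0.9, 0.5, -4.9]
gripper_width: 0.0629
gripper_force: 67.4
```

{"op": "move_arm", "data": {"increments": [[[0.055, 0, 0, 0.04, 0, 0, 0], [0.055, 0, 0, 0.04, 0, 0, 0], [0.055, 0, 0, 0.02, 0, 0, 0], [0.055, 0, 0, 0.004, 0, 0, 0], [0.055, 0, 0, 0, 0, 0, 0]]]}}

```text
time_s: 26.55
tcp_pos: [0.4803, 0.3716, 0.0667]
ee_rot: [0.0, 0.707, 0.707, 0.0]
wrist_force: [0.0, -0.1, -2.8]
gripper_width: 0.0632
gripper_force: 67.2
```

{"op": "move_arm", "data": {"increments": [[[0.055, 0, 0, 0.002, 0, 0, 0], [0.055, 0, 0, 0.002, 0, 0, 0], [0.055, 0, 0, 0.001, 0, 0, 0], [0.055, 0, 0, 0.0005, 0, 0, 0], [0.055, 0, 0, 0, 0, 0, 0]]]}}

```text
time_s: 27.18
tcp_pos: [0.4797, 0.3727, 0.0614]
ee_rot: [-0.0, 0.707, 0.707, 0.001]
wrist_force: [-3.2, -2.6, 8.1]
gripper_width: 0.0633
gripper_force: 68.4
```

{"op": "move_arm", "data": {"increments": [[[0.085, 0, 0, 0, 0, 0, 0], [0.085, 0, 0, 0, 0, 0, 0], [0.085, 0, 0, 0, 0, 0, 0], [0.085, 0, 0, -0.04, 0, 0, 0], [0.085, 0, 0, -0.05, 0, 0, 0]]], "grip_force": 35}}

```text
time_s: 27.8
tcp_pos: [0.479, 0.3719, 0.1504]
ee_rot: [0.0, 0.707, 0.707, -0.001]
wrist_force: [1.2, 0.7, 0.5]
gripper_width: 0.0851
gripper_force: 0.0
```

{"op": "move_arm", "data": {"increments": [[[0.085, -0.03, 0, -0.02, 0, 0, 0], [0.085, -0.052, 0, 0, 0, 0, 0], [0.085, -0.052, 0, 0, 0, 0, 0], [0.085, -0.052, 0, 0, 0, 0, 0], [0.085, -0.052, 0, 0, 0, 0, 0]]]}}

```text
time_s: 28.42
tcp_pos: [0.4798, 0.1327, 0.1704]
ee_rot: [0.0, 0.707, 0.707, 0.0]
wrist_force: [1.5, -0.5, 0.5]
gripper_width: 0.0849
gripper_force: 0.0
```

{"op": "move_arm", "data": {"increments": [[[0.085, -0.052, 0, 0, 0, 0, 0], [0.085, -0.052, 0, 0, 0, 0, 0], [0.085, -0.052, 0, 0, 0, 0, 0], [0.085, -0.052, 0, 0, 0, 0, 0], [0.085, -0.052, 0, 0, 0, 0, 0]]]}}

```text
time_s: 29.05
tcp_pos: [0.48, -0.1273, 0.1704]
ee_rot: [0.0, 0.707, 0.708, 0.0]
wrist_force: [0.9, 0.4, -0.2]
gripper_width: 0.0852
gripper_force: 0.0
```

{"op": "move_arm", "data": {"increments": [[[0.085, -0.052, 0.001, 0, 0, 0, 0], [0.085, -0.052, 0.001, 0, 0, 0, 0], [0.085, -0.052, 0.001, 0, 0, 0, 0], [0.085, -0.052, 0.001, 0, 0, 0, 0], [0.085, -0.027, 0, 0, 0, 0, 0]]]}}

```text
time_s: 29.68
tcp_pos: [0.4834, -0.364, 0.1703]
ee_rot: [0.0, 0.708, 0.706, -0.001]
wrist_force: [-0.4, 0.6, -0.7]
gripper_width: 0.0851
gripper_force: 0.0
```

{"op": "move_arm", "data": {"increments": [[[0.085, 0, 0, 0, 0, 0, 0], [0.085, 0, 0, 0, 0, 0, 0], [0.085, 0, 0, 0, 0, 0, 0], [0.085, 0, 0, 0, 0, 0, 0], [0.085, 0, 0, 0, 0, 0, 0]]]}}

```text
time_s: 30.3
tcp_pos: [0.4846, -0.3601, 0.1704]
ee_rot: [0.0, 0.706, 0.708, 0.0]
wrist_force: [0.6, 0.1, 0.4]
gripper_width: 0.0851
gripper_force: 0.0
```

Run:
```python
from look import *
look('w4','wrist',[('cup',.05,.068,.484,-.37,.07),('red',.002,.011,.4835,-.373,.06)])
```

```text
[ 0.4846 -0.3601  0.1704]
cup (array([ 482.9, -361.5,   29.4]), 47, 2458) 0.0582 [ 0.4544 -0.4112] [ 0.5119 -0.3316] [321. 246.]
red (array([ 482.6, -374.8,   53.7]), 63, 8326) 0.0057 [ 0.4287 -0.4281] [ 0.5362 -0.3209] [322. 218.]
```

View pics/w4.png

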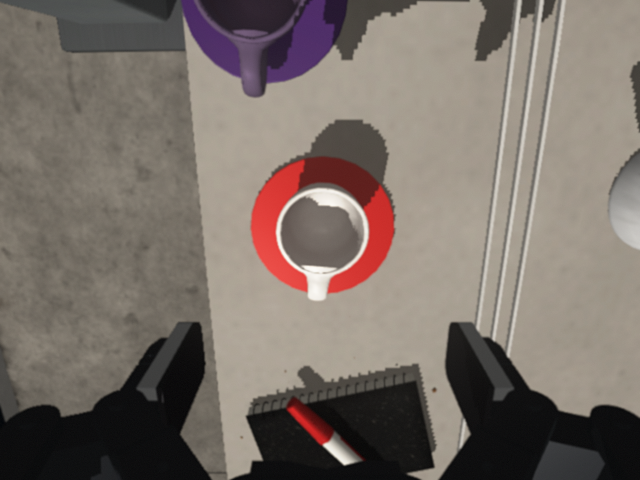

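The wrist picture shows the white cup's bowl at (321,232), i.e. (0.483, -0.360), with its handle toward -y. The red coaster centre is at (0.483, -0.3745).

{"op": "move_arm", "data": {"increments": [[[0.085, 0, -0.001, 0.03, 0, 0, 0], [0.085, 0, 0, 0.05, 0, 0, 0], [0.085, 0, 0, 0.05, 0, 0, 0], [0.085, 0, 0, 0.019, 0, 0, 0], [0.085, 0, 0, 0, 0, 0, 0]]]}}

```text
time_s: 30.98
tcp_pos: [0.4825, -0.36, 0.0199]
ee_rot: [-0.001, 0.707, 0.707, -0.0]
wrist_force: [-0.3, -0.1, -0.1]
gripper_width: 0.085
gripper_force: 0.0
```

{"op": "move_arm", "data": {"increments": [[[0.045, 0, 0, 0, 0, 0, 0], [0.045, 0, 0, 0, 0, 0, 0], [0.045, 0, 0, 0, 0, 0, 0], [0.045, 0, 0, 0, 0, 0, 0], [0.045, 0, 0, 0, 0, 0, 0]]]}}

```text
time_s: 31.6
tcp_pos: [0.484, -0.3612, 0.0229]
ee_rot: [0.001, 0.707, 0.707, 0.0]
wrist_force: [-1.4, 0.5, 6.0]
gripper_width: 0.0549
gripper_force: 36.0
```

{"op": "move_arm", "data": {"increments": [[[0.045, 0, 0, -0.02, 0, 0, 0], [0.045, 0, 0, -0.04, 0, 0, 0], [0.045, 0, 0, -0.05, 0, 0, 0], [0.045, 0, 0, -0.02, 0, 0, 0], [0.045, 0, 0, 0, 0, 0, 0]]]}}

```text
time_s: 32.22
tcp_pos: [0.4842, -0.3612, 0.1536]
ee_rot: [0.002, 0.707, 0.708, 0.001]
wrist_force: [0.2, 0.4, -2.0]
gripper_width: 0.055
gripper_force: 37.4
```

{"op": "move_arm", "data": {"increments": [[[0.045, 0.03, -0.001, 0, 0, 0, 0], [0.045, 0.045, -0.001, 0, 0, 0, 0], [0.045, 0.045, -0.001, 0, 0, 0, 0], [0.045, 0.045, -0.001, 0, 0, 0, 0], [0.045, 0.045, -0.001, 0, 0, 0, 0]]]}}

```text
time_s: 32.85
tcp_pos: [0.4774, -0.1489, 0.1503]
ee_rot: [-0.001, 0.707, 0.708, -0.0]
wrist_force: [0.5, -0.2, -1.2]
gripper_width: 0.0549
gripper_force: 37.4
```

{"op": "move_arm", "data": {"increments": [[[0.045, 0.045, -0.001, 0, 0, 0, 0], [0.045, 0.045, -0.001, 0, 0, 0, 0], [0.045, 0.045, -0.001, 0, 0, 0, 0], [0.045, 0.045, -0.001, 0, 0, 0, 0], [0.045, 0.045, -0.001, 0, 0, 0, 0]]]}}

```text
time_s: 33.48
tcp_pos: [0.4721, 0.0758, 0.1505]
ee_rot: [-0.0, 0.707, 0.708, -0.001]
wrist_force: [0.7, 0.3, -2.2]
gripper_width: 0.0549
gripper_force: 37.4
```

{"op": "move_arm", "data": {"increments": [[[0.045, 0.0115, 0, 0, 0, 0, 0], [0.045, 0, 0, 0.03, 0, 0, 0], [0.045, 0, 0, 0.04, 0, 0, 0], [0.045, 0, 0, 0.03, 0, 0, 0], [0.045, 0, 0, 0.02, 0, 0, 0]]]}}

```text
time_s: 34.1
tcp_pos: [0.4719, 0.0848, 0.0294]
ee_rot: [-0.0, 0.707, 0.707, -0.001]
wrist_force: [0.6, 0.6, -0.5]
gripper_width: 0.0549
gripper_force: 37.4
```

{"op": "move_arm", "data": {"increments": [[[0.045, 0, 0, 0.003, 0, 0, 0], [0.045, 0, 0, 0.001, 0, 0, 0], [0.045, 0, 0, 0, 0, 0, 0], [0.045, 0, 0, 0, 0, 0, 0], [0.045, 0, 0, 0, 0, 0, 0]]]}}

```text
time_s: 34.72
tcp_pos: [0.4731, 0.086, 0.0277]
ee_rot: [0.0, 0.707, 0.708, 0.0]
wrist_force: [0.8, 0.6, -1.8]
gripper_width: 0.0551
gripper_force: 37.5
```

{"op": "move_arm", "data": {"increments": [[[0.045, 0, 0, 0.002, 0, 0, 0], [0.045, 0, 0, 0.001, 0, 0, 0], [0.045, 0, 0, 0.001, 0, 0, 0], [0.045, 0, 0, 0, 0, 0, 0], [0.045, 0, 0, 0, 0, 0, 0]]]}}

```text
time_s: 35.35
tcp_pos: [0.4729, 0.0858, 0.0233]
ee_rot: [0.0, 0.707, 0.707, -0.0]
wrist_force: [-0.3, -0.3, -1.7]
gripper_width: 0.0555
gripper_force: 37.5
```

{"op": "move_arm", "data": {"increments": [[[0.045, 0, 0, 0.001, 0, 0, 0], [0.045, 0, 0, 0, 0, 0, 0], [0.045, 0, 0, 0, 0, 0, 0], [0.045, 0, 0, 0, 0, 0, 0], [0.045, 0, 0, 0, 0, 0, 0]]]}}

```text
time_s: 35.98
tcp_pos: [0.4729, 0.0861, 0.0228]
ee_rot: [-0.0, 0.707, 0.707, 0.0]
wrist_force: [-1.8, 0.7, 10.2]
gripper_width: 0.0547
gripper_force: 38.0
```

{"op": "move_arm", "data": {"increments": [[[0.085, 0, 0, 0, 0, 0, 0], [0.085, 0, 0, 0, 0, 0, 0], [0.085, 0, 0, 0, 0, 0, 0], [0.085, 0, 0, -0.04, 0, 0, 0], [0.085, 0, 0, -0.05, 0, 0, 0]]], "grip_force": 60}}

```text
time_s: 36.6
tcp_pos: [0.4721, 0.0856, 0.1126]
ee_rot: [-0.001, 0.707, 0.707, -0.001]
wrist_force: [2.1, 0.5, -0.1]
gripper_width: 0.0852
gripper_force: 0.0
```

{"op": "move_arm", "data": {"increments": [[[0.085, 0, 0, -0.06, 0, 0, 0], [0.085, 0.05, 0.001, 0, 0, 0, 0], [0.085, 0.05, 0.001, 0, 0, 0, 0], [0.085, 0.05, 0.001, 0, 0, 0, 0], [0.085, 0.05, 0.001, 0, 0, 0, 0]]]}}

```text
time_s: 37.22
tcp_pos: [0.4764, 0.2875, 0.1723]
ee_rot: [0.0, 0.707, 0.707, -0.0]
wrist_force: [0.5, 0.2, -0.6]
gripper_width: 0.0849
gripper_force: 0.0
```

{"op": "move_arm", "data": {"increments": [[[0.085, 0.05, 0.001, 0, 0, 0, 0], [0.085, 0.04, 0.002, 0, 0, 0, 0], [0.085, 0, 0, 0, 0, 0, 0], [0.085, 0, 0, 0, 0, 0, 0], [0.085, 0, 0, 0, 0, 0, 0]]]}}

```text
time_s: 37.85
tcp_pos: [0.4799, 0.3744, 0.1724]
ee_rot: [0.0, 0.707, 0.707, -0.0]
wrist_force: [0.5, 0.4, -0.4]
gripper_width: 0.0851
gripper_force: 0.0
```

Run:
```python
from look import *
look('w5','wrist',[('redlid',.08,.105,.48,.377,.06)])
```

```text
[0.4799 0.3744 0.1724]
redlid (array([478.9, 377.6,  32.4]), 48, 10290) 0.0911 [0.4467 0.3454] [0.511  0.4095] [322. 239.]
```

Jar lid at (0.479, 0.3776).

{"op": "move_arm", "data": {"increments": [[[0.085, 0.003, -0.001, 0.03, 0, 0, 0], [0.085, 0, 0, 0.04, 0, 0, 0], [0.085, 0, 0, 0.03, 0, 0, 0], [0.085, 0, 0, 0.013, 0, 0, 0], [0.085, 0, 0, 0, 0, 0, 0]]]}}

```text
time_s: 38.52
tcp_pos: [0.4787, 0.3783, 0.0592]
ee_rot: [0.0, 0.707, 0.707, -0.0]
wrist_force: [-0.4, -0.1, 0.2]
gripper_width: 0.085
gripper_force: 0.0
```

{"op": "move_arm", "data": {"increments": [[[0.055, 0, 0, 0, 0, 0, 0], [0.055, 0, 0, 0, 0, 0, 0], [0.055, 0, 0, 0, 0, 0, 0], [0.055, 0, 0, 0, 0, 0, 0], [0.055, 0, 0, 0, 0, 0, 0]]]}}

```text
time_s: 39.15
tcp_pos: [0.4793, 0.3793, 0.0611]
ee_rot: [0.0, 0.707, 0.707, 0.001]
wrist_force: [-0.5, -1.8, 5.4]
gripper_width: 0.0632
gripper_force: 64.4
```

{"op": "move_arm", "data": {"increments": [[[0.055, 0, 0, -0.01, 0, 0, 0], [0.055, 0, 0, -0.02, 0, 0, 0], [0.055, 0, 0, -0.04, 0, 0, 0], [0.055, 0, 0, -0.04, 0, 0, 0], [0.055, 0, 0, -0.03, 0, 0, 0]]]}}

```text
time_s: 39.78
tcp_pos: [0.4788, 0.3789, 0.202]
ee_rot: [0.0, 0.707, 0.707, 0.001]
wrist_force: [-0.8, -0.4, -3.5]
gripper_width: 0.063
gripper_force: 67.1
```

{"op": "move_arm", "data": {"increments": [[[0.055, -0.02, 0, 0, 0, 0, 0], [0.055, -0.04, 0, 0, 0, 0, 0], [0.055, -0.05, 0, 0, 0, 0, 0], [0.055, -0.05, 0, 0, 0, 0, 0], [0.055, -0.05, 0, 0, 0, 0, 0]]]}}

```text
time_s: 40.4
tcp_pos: [0.4776, 0.1659, 0.1986]
ee_rot: [-0.0, 0.707, 0.707, -0.001]
wrist_force: [0.7, -0.9, -3.5]
gripper_width: 0.0633
gripper_force: 67.2
```

{"op": "move_arm", "data": {"increments": [[[0.055, -0.05, 0, 0, 0, 0, 0], [0.055, -0.05, 0, 0, 0, 0, 0], [0.055, -0.05, 0, 0, 0, 0, 0], [0.055, -0.05, 0, 0, 0, 0, 0], [0.055, -0.05, 0, 0, 0, 0, 0]]]}}

```text
time_s: 41.02
tcp_pos: [0.4773, -0.0833, 0.1987]
ee_rot: [-0.001, 0.707, 0.707, -0.0]
wrist_force: [1.0, -0.7, -3.1]
gripper_width: 0.0629
gripper_force: 67.2
```

{"op": "move_arm", "data": {"increments": [[[0.055, -0.05, 0.001, 0, 0, 0, 0], [0.055, -0.05, 0.001, 0, 0, 0, 0], [0.055, -0.05, 0.001, 0, 0, 0, 0], [0.055, -0.05, 0, 0, 0, 0, 0], [0.055, -0.05, 0, 0, 0, 0, 0]]]}}

```text
time_s: 41.65
tcp_pos: [0.4804, -0.3327, 0.1984]
ee_rot: [-0.001, 0.707, 0.707, -0.0]
wrist_force: [0.1, -0.1, -3.4]
gripper_width: 0.0632
gripper_force: 67.2
```

{"op": "move_arm", "data": {"increments": [[[0.055, -0.03, 0, 0, 0, 0, 0], [0.055, -0.013, 0, 0, 0, 0, 0], [0.055, 0, 0, 0, 0, 0, 0], [0.055, 0, 0, 0, 0, 0, 0], [0.055, 0, 0, 0, 0, 0, 0]]]}}

```text
time_s: 42.28
tcp_pos: [0.4828, -0.3726, 0.1993]
ee_rot: [-0.0, 0.706, 0.708, 0.0]
wrist_force: [1.0, -0.1, -3.1]
gripper_width: 0.0633
gripper_force: 67.2
```

{"op": "move_arm", "data": {"increments": [[[0.055, 0, 0, 0.03, 0, 0, 0], [0.055, 0, 0, 0.04, 0, 0, 0], [0.055, 0, 0, 0.035, 0, 0, 0], [0.055, 0, 0, 0.02, 0, 0, 0], [0.055, 0, 0, 0.007, 0, 0, 0]]]}}

```text
time_s: 42.9
tcp_pos: [0.4823, -0.3729, 0.0663]
ee_rot: [-0.001, 0.706, 0.708, -0.0]
wrist_force: [0.0, -0.5, -3.4]
gripper_width: 0.0634
gripper_force: 67.2
```

{"op": "move_arm", "data": {"increments": [[[0.055, 0, 0, 0.002, 0, 0, 0], [0.055, 0, 0, 0.001, 0, 0, 0], [0.055, 0, 0, 0.001, 0, 0, 0], [0.055, 0, 0, 0.001, 0, 0, 0], [0.055, 0, 0, 0, 0, 0, 0]]]}}

```text
time_s: 43.52
tcp_pos: [0.4824, -0.3742, 0.0624]
ee_rot: [0.0, 0.707, 0.707, 0.0]
wrist_force: [-0.3, 0.5, -4.0]
gripper_width: 0.0631
gripper_force: 67.2
```

{"op": "move_arm", "data": {"increments": [[[0.055, 0, 0, 0.001, 0, 0, 0], [0.055, 0, 0, 0.001, 0, 0, 0], [0.055, 0, 0, 0, 0, 0, 0], [0.055, 0, 0, 0, 0, 0, 0], [0.055, 0, 0, 0, 0, 0, 0]]]}}

```text
time_s: 44.15
tcp_pos: [0.4824, -0.3745, 0.0612]
ee_rot: [0.0, 0.707, 0.707, 0.0]
wrist_force: [-1.2, 2.0, 5.9]
gripper_width: 0.0633
gripper_force: 68.2
```

Contact. I'll release, rise and move clear, checking the row with the wrist camera on the way past.

{"op": "move_arm", "data": {"increments": [[[0.085, 0, 0, 0, 0, 0, 0], [0.085, 0, 0, 0, 0, 0, 0], [0.085, 0, 0, 0, 0, 0, 0], [0.085, 0, 0, -0.04, 0, 0, 0], [0.085, 0, 0, -0.05, 0, 0, 0]]]}}

```text
time_s: 44.78
tcp_pos: [0.4818, -0.3736, 0.1504]
ee_rot: [-0.001, 0.707, 0.707, -0.0]
wrist_force: [0.4, 0.4, -0.5]
gripper_width: 0.0852
gripper_force: 0.0
```

{"op": "move_arm", "data": {"increments": [[[0.085, 0, 0, -0.05, 0, 0, 0], [0.085, 0.02, 0, -0.05, 0, 0, 0], [0.085, 0.03, 0, 0, 0, 0, 0], [0.085, 0, 0, 0, 0, 0, 0], [0.085, 0, 0, 0, 0, 0, 0]]]}}

```text
time_s: 45.4
tcp_pos: [0.4821, -0.3245, 0.2501]
ee_rot: [-0.0, 0.707, 0.707, -0.0]
wrist_force: [0.1, 0.3, 0.7]
gripper_width: 0.0852
gripper_force: 0.0
```

Run:
```python
from look import *
look('w6','wrist',[('redlid',.08,.105,.483,-.3745,.06),('redc',.002,.011,.483,-.3745,.058),('pcup',.05,.068,.445,-.225,.06),('pc',.002,.011,.445,-.2175,.058)])
look('s6','scene',[('redlid',.08,.105,.483,-.3745,.05),('redc',.002,.011,.483,-.3745,.058),('honeylid',.1,.118,.46,.232,.06),('yc',.002,.011,.46,.231,.057),('wcup',.05,.068,.473,.08,.06),('wc',.002,.011,.474,.085,.057),('tub',.02,.06,.4415,-.084,.06)])
```

```text
[ 0.4821 -0.3245  0.2501]
redlid (array([ 481.7, -375.9,   32.4]), 39, 5368) 0.091 [ 0.4494 -0.4084] [ 0.5138 -0.344 ] [324. 273.]
redc (array([ 482.6, -374.9,   53.7]), 47, 4356) 0.0057 [ 0.4289 -0.4092] [ 0.5361 -0.3209] [325. 217.]
pcup (array([ 444.2, -220.1,   32.9]), 51, 2372) 0.0569 [ 0.4125 -0.2772] [ 0.476  -0.1868] [271.  71.]
pc (array([ 445.4, -218. ,   53.6]), 49, 6219) 0.0059 [ 0.3917 -0.2709] [ 0.4993 -0.1709] [290.  60.]
[ 0.482  -0.3249  0.25  ]
redlid (array([ 480.5, -378. ,   32. ]), 37, 1175) 0.0913 [ 0.4486 -0.4093] [ 0.5129 -0.3463] [372. 402.]
redc (array([ 483.1, -375.2,   54.3]), 23, 1258) 0.006 [ 0.4296 -0.4302] [ 0.5368 -0.3199] [365. 427.]
honeylid (array([459. , 231. ,  32.8]), 22, 427) 0.107 [0.4263 0.1974] [0.4916 0.2659] [211. 195.]
yc (array([458.2, 230.7,  54.4]), 22, 504) 0.0058 [0.4046 0.1762] [0.5147 0.2781] [218. 229.]
wcup (array([471. ,  85.3,  29.1]), 22, 236) 0.0566 [0.4421 0.0344] [0.5001 0.1153] [246. 247.]
wc (array([472.2,  82.8,  53.8]), 27, 800) 0.0056 [0.4182 0.0288] [0.5284 0.1322] [248. 263.]
tub (array([439.9, -83.7,  55.9]), 32, 1810) 0.0328 [ 0.3903 -0.1364] [ 0.4924 -0.0338] [269. 306.]
```

View pics/s6.png

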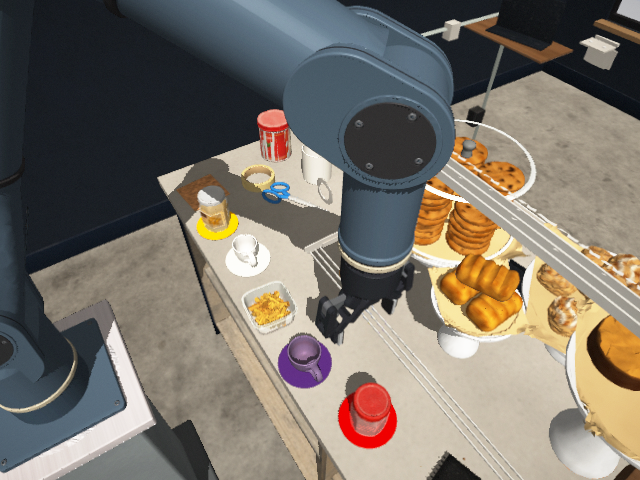

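View pics/w6.png

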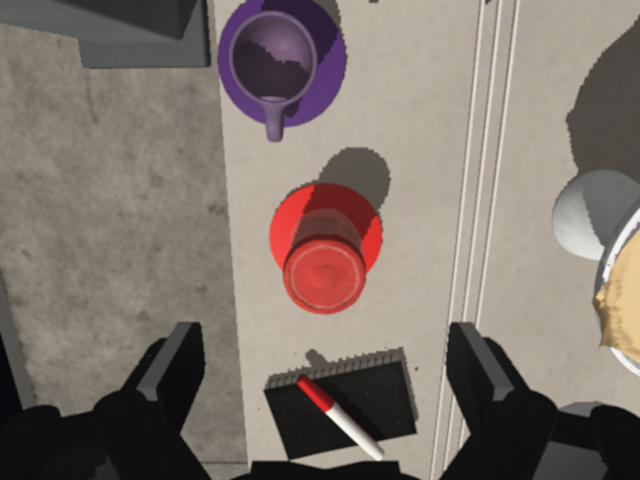

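Every item stands upright on its own coaster, within about 3 mm of centre: honey at (212,205), white cup (246,250), purple cup (305,352), red jar (370,405). The tub hasn't moved and the arm is clear.

```bash
python3 -c "
from station import bot
print(bot.hand_in())"
```

```text
the job is handed in; nothing more can be done
None
```

I handed the job in at about 45 s: by camera check both cups and both jars stand upright within about 3 mm of their own coaster's centre, the tub has not moved, and the arm was clear; the hand-in gave no verdict.

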